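# Open the latched mesh gate of a payment-terminal cage

## Task

Open the mesh cage on the desk so the payment terminal inside can be taken out: lift the latch bar by its red ball knob out of the yellow catch, swing the gate wide open until it stands about square to the cage front, then let the bar drop back to rest and leave the gate standing there. The catch is a close fit and its height differs, so feel for it gently: never press the bar against the catch's lip or hood with more than 8 N. Do not fling the gate, and leave everything else on the desk alone.

Things in the scene. Friction and masses are not known exactly. Their poses are not given: they have to be found in the camera images.
- cage: grey steel mesh cage, heavy, fixed to the desk, 232 x 300 x 250 mm (x, y, z). Origin at the centre of its underside, z up. Its gated front faces its own -x: the outer faces of the posts and of the shut gate lie at x = -116 mm. Flat sheet roof, top at z = 250 mm
- gate_hinge (a point): point on the gate's upright hinge axis at the height of the latch bar (cage frame x -110, y +110, z 205 mm). Turns with the gate
- gate (a joint): gate angle, rad: 0 shut, grows as the free edge swings out to the cage's -x (clockwise seen from above), end stop 1.75. Mesh gate 220 mm wide from the hinge axis towards the cage's -y when shut, 12 mm thick, z 20 to 236 mm, 0.9 kg; the hinge is slightly stiff, it stays where it is left
- latch (a joint): latch bar angle, rad: 0 at rest (level), grows as its free end is lifted, up to the staple's stop at 0.18; falls back by its own weight. Dark steel bar, 5 mm thick, 14 mm high, on the gate's outer face; reaches from its pivot to 250 mm from the hinge axis, past the gate's free edge, into the yellow catch on the post
- knob (a point): centre of the red ball knob, 22 mm diameter, that lifts the bar. Shut: 46 mm in front of the gate's outer face, 195 mm from the hinge axis along the gate, 145 mm from the pivot, z 205 mm at rest. Stem 8 mm thick to the bar. Free all round and above: pinch it from above, fingers at its two sides along the gate. Lifting takes about 1 N until the bar meets the hood
- terminal: black payment terminal lying on the desk, 165 x 82 x 34 mm, bystander; origin at the centre of its underside
- spare: the same kind of terminal, lying inside the cage on its floor (8 mm up), bystander; origin at the centre of its underside
- bottle: small white bottle with green cap, 52 mm diameter, 130 mm tall, bystander; origin at the centre of its underside
- mouse: white computer mouse, 105 x 58 x 25 mm, bystander; origin at the centre of its underside
- bar_pivot (a point): brass-headed pivot bolt of the latch bar, on the gate 50 mm from the hinge axis, at the bar's mid-height (z 205 mm). Moves with the gate
- catch: fixed dark base plate (30 x 78 mm) of the catch. Origin on the post's face behind the bar's end, 235 mm from the hinge axis, z 209 mm. On it a yellow hook, height set by slotted screws, NOT measured: the bar's end must rise 3 to 23 mm to clear its front lip (3 mm in front of the bar); about 3 mm more and it meets the hood (17.5 mm over the lip's top). The bar comes out only between them

How it is judged (in metres and radians):
On the way, in this order (a step that is already met when the one before it is completed fails the run):
1. the bar is lifted while the gate is still shut (value of joint latch above 0.014 rad and value of joint gate below 0.03 rad), for 0.1 s.
2. the bar has been drawn out of the catch and the gate swings out (value of joint gate above 0.3 rad), for 0.1 s.
At the end, for the whole second after the job is handed in: the gate stands still, swung open by at least 1.3 rad (75 degrees), the latch bar has dropped back to rest (under 0.012 rad), and the robot has let go (value of joint gate above 1.3 rad and velocity of joint gate between -0.03 and 0.03 rad/s and value of joint latch below 0.012 rad and contact force between the fingers and cage below 0.1 N); the robot touches nothing.
It fails at once if the bar (or anything) is forced against the catch's lip or hood with more than 8 N (contact force between catch and anything else above 8 N).
It fails at once if the gate is flung (faster than 1.5 rad/s) (velocity of joint gate above 1.5 rad/s or velocity of joint gate below -1.5 rad/s).
It fails at once if a bystander is moved by more than 15 mm (distance of any of terminal, spare, bottle, mouse from where it was at the start of the episode above 0.015 m).
It also fails if it takes over 72 s, if anything falls off the work surface, if the arm or the gripper's body presses on something with over 40 N, if the wrist force passes 120 N, or if a joint passes its speed limit or range.

## Robot

A 6-joint arm with a two-finger parallel gripper is mounted at the origin on the work surface. World frame = base frame: x ahead of the robot, y to its left, z up, the work surface at z = 0. Lengths are in m, angles in degrees, forces in N, time in s.
With the tool pointing down it reaches from about 0.3 to 0.75 m from the base axis. Payload 8.5 kg.
Tool frame: the origin (TCP) lies on the mounting face of the last link; the fingertips stand 173 mm ahead of it and the grasp point (between the pads) lies 155 mm ahead of it (env.tips_ahead is the distance from the TCP to the fingertips, in m); z points along the fingers, x is the direction in which the jaws open and shut, and the axes are right-handed (so a half turn about z gives the same grasp; the last joint's range is limited). The gripper opens to 85 mm and grips with 20 to 120 N. Pads are 22 mm wide; open, the fingers measure 114 mm over their backs; the gripper's body (76 mm by 85 mm) begins 54 mm behind the grasp point. The pads swing forward as they close: fully open they stand 13 mm farther back than shut.
Start: joints at [53.669, 21.807, 74.336, -0, 83.858, -12.336], TCP at [0.224, 0.502, 0.405] pointing down, gripper open.
Joint ranges: [-178.18, 178.18], [-50.72, 133.34], [12.68, 142.11], [-81.47, 261.47], [9.98, 163.14], [-165.26, 165.26]. Speed limits (degrees/s): [136.94, 136.94, 180, 180, 180, 180].

## Interface

Orientations are given as a 3x3 rotation matrix whose columns are the frame's x, y, z axes.
In Python, from rig import env gives the robot as it stands. The module is installed in compiled form; this text tells all that it offers.
- The arm moves only by the tool step_arm, never from a script. Its argument "increments" is a list of rows, each an object of numbers: "x", "y", "z": the shift along the tool's x, y, z in cm; "wx", "wy", "wz": the turn, a rotation vector about the tool's x, y, z in rad; "gripper": the finger opening in cm, from 0 to 8.54. A call has 1 to 20 rows; each row shifts and turns the commanded pose from where the row before left it, along the tool's axes as they then stand; what a row does not reach is not made up. A row lasts 1/10 s, in which the tool goes at most 50 mm and 8.59 degrees, less where a joint would pass 70% of its speed; a pose out of reach is approached as far as the arm can. A call with a gripper value outside its range is refused whole. The fingers move at their own pace and stop on an object; "newtons" is the grip in N (left out, the last holds). Time passes only in rows, so rows that do not move let the fingers close. It gives the time, the measured TCP pose, the force and the opening at its end, in the units of the state.
- env.observe(): the state, without advancing time (a new reading comes with each control period).
- env.get_image(name): name is "scene" or "side" or "wrist"; returns a dict with "color" (384x512x3 uint8, blue, green, red), "camera_matrix" (3x3 intrinsics, pixels), "rvec" (rotation vector, rad) and "tvec" (3), from world to camera coordinates, as OpenCV has them. Camera axes: x right, y down, z forward; pixel columns grow to the right and rows downward; lengths in m; the calibration is good to about 2 mm. A picture is of the moment at which its call begins. There is no depth.
- env.close_job(): hands the job in, once; it reports no verdict.
The state is a dict: "time_s": time; "q": joint angles; "qvel": joint speeds; "joint_efforts": joint torques, N m; "position": TCP position; "tool_rot": TCP orientation; "ft_force": force on the tool from outside, world axes, zero at the start; "wrist_torque": the same for the moment, N m; "grip_width": finger opening in m.
Only numpy, scipy, OpenCV 4.12 (cv2) and the standard library are available. Lean on these libraries where they do the work, as an engineer would, in place of code of your own. Each camera call takes 0.05 s, during which the arm holds its last target. There are 200 camera calls.

## Working session

There is one attempt and no reset: what is moved stays moved. The work goes in short steps, Python scripts to look and compute and a tool call to move; the robot and the scene stay as the last step left them, time stands still between calls to the robot, and variables do not carry over. Pictures are saved under pics/ and viewed, about 8 in all and at most 12, crops included, and the job is handed in when it is done.

Besides the shell and the picture viewer there is one more tool, called by a JSON object that holds its "fn" and its "kwargs", one argument or row to a line. step_arm: Moves the arm, as the interface text tells. Its arguments: {"type":"object","properties":{"increments":{"type":"array"},"newtons":{"type":"number"}},"required":["increments"]}

```bash
mkdir -p pics
cat > h.py <<'E'
import numpy as np, cv2
from rig import env
def cam(n,f=None):
    d=env.get_image(n)
    if f: cv2.imwrite('pics/'+f,d['color'])
    return d
def ray(d,u,v):
    R=cv2.Rodrigues(np.array(d['rvec'],float))[0]; t=np.array(d['tvec'],float).ravel()
    r=R.T@np.linalg.inv(np.array(d['camera_matrix']))@np.array([u,v,1.]); return -R.T@t, r/np.linalg.norm(r)
def onz(d,u,v,z):
    c,r=ray(d,u,v); return c+r*(z-c[2])/r[2]
def tri(l):
    A=np.zeros((3,3));b=np.zeros(3)
    for c,r in l:
        P=np.eye(3)-np.outer(r,r);A+=P;b+=P@c
    p=np.linalg.solve(A,b); return p,[np.linalg.norm((np.eye(3)-np.outer(r,r))@(p-c)) for c,r in l]
def proj(d,P):
    return cv2.projectPoints(np.array(P,float).reshape(-1,3),np.array(d['rvec'],float),np.array(d['tvec'],float),np.array(d['camera_matrix']),None)[0].reshape(-1,2)
def blobs(d,lo,hi,mn=15):
    h=cv2.cvtColor(d['color'],cv2.COLOR_BGR2HSV); m=cv2.inRange(h,np.array(lo),np.array(hi))
    n,_,s,c=cv2.connectedComponentsWithStats(m); return [(c[i].round(1).tolist(),s[i].tolist()) for i in range(1,n) if s[i][4]>=mn]
E
python3 - <<'E'
from h import *
a=cam('scene','s0.png');b=cam('side','d0.png')
for d in(a,b):
    print('red',blobs(d,(0,130,60),(8,255,255)),blobs(d,(172,130,60),(180,255,255)));print('yel',blobs(d,(20,120,80),(35,255,255)))
    print(ray(d,256,192))
cv2.imwrite('pics/both.png',cv2.resize(np.vstack([a['color'],b['color']]),None,fx=.78,fy=.78))
E
```

```text
red [([141.8, 136.1], [121, 129, 39, 16, 105]), ([290.1, 138.7], [286, 135, 9, 8, 47]), ([100.2, 148.2], [96, 145, 9, 8, 46])] []
yel [([296.5, 117.9], [292, 114, 10, 8, 48])]
(array([ 0.38641241, -0.5925986 ,  0.93158239]), array([ 0.19530172,  0.61088155, -0.76725548]))
red [([314.2, 61.9], [312, 59, 6, 6, 18]), ([340.7, 90.1], [329, 79, 25, 25, 54]), ([371.3, 116.9], [368, 115, 7, 5, 17]), ([134.8, 188.6], [132, 186, 6, 6, 24]), ([317.1, 199.9], [314, 197, 7, 7, 37])] []
yel [([2.2, 8.9], [0, 7, 6, 5, 16]), ([5.2, 18.6], [0, 12, 13, 14, 90]), ([11.0, 34.9], [0, 29, 23, 13, 85]), ([130.5, 193.6], [128, 191, 6, 6, 27]), ([336.0, 198.8], [332, 194, 10, 11, 61])]
(array([ 0.94335627, -0.21120918,  1.44807578]), array([-0.26797291,  0.14963221, -0.95173564]))
```

View pics/s0.png

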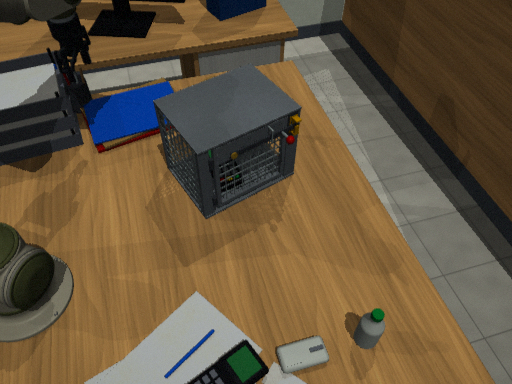

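View pics/d0.png

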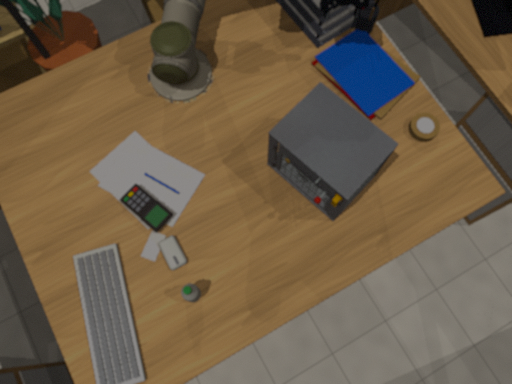

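The scene view shows the cage with its front between roof corners (210,150) and (300,107). The red knob is at (290,139) and the yellow catch at (297,118). In the side view the knob is at (317,200) and the catch at (336,199). The bystanders stand well away, at the lower left of the side view.

Run:
```python
from h import *
a=cam('scene');b=cam('side')
K=tri([ray(a,290.1,138.7),ray(b,317.1,199.9)]);C=tri([ray(a,296.5,117.9),ray(b,336,198.8)])
print('knob',K,'catch',C)
for d,n in((a,'s'),(b,'d')):
    for u,v in ([(237,70),(300,107),(210,150),(158,100)] if n=='s' else [(320,87),(395,147),(335,215),(269,140)]): print(n,onz(d,u,v,.25).round(3))
A=cv2.resize(a['color'][50:230,140:320],None,fx=3.3,fy=3.3,interpolation=2);B=cv2.resize(b['color'][70:230,250:410],None,fx=3.7,fy=3.7,interpolation=2)
cv2.imwrite('pics/c1.png',cv2.resize(np.hstack([cv2.resize(A,(590,590)),cv2.resize(B,(590,590))]),(800,400)))
```

```text
knob (array([0.70155634, 0.12414299, 0.20819357]), [np.float64(0.00014362957515537888), np.float64(0.000143629575155483)]) catch (array([0.7305911 , 0.16437402, 0.23522693]), [np.float64(0.000529394183250381), np.float64(0.0005293941832505297)])
s [0.637 0.382 0.25 ]
s [0.747 0.184 0.25 ]
s [0.496 0.099 0.25 ]
s [0.409 0.313 0.25 ]
d [0.413 0.308 0.25 ]
d [0.685 0.392 0.25 ]
d [0.771 0.133 0.25 ]
d [0.487 0.088 0.25 ]
```

View pics/c1.png

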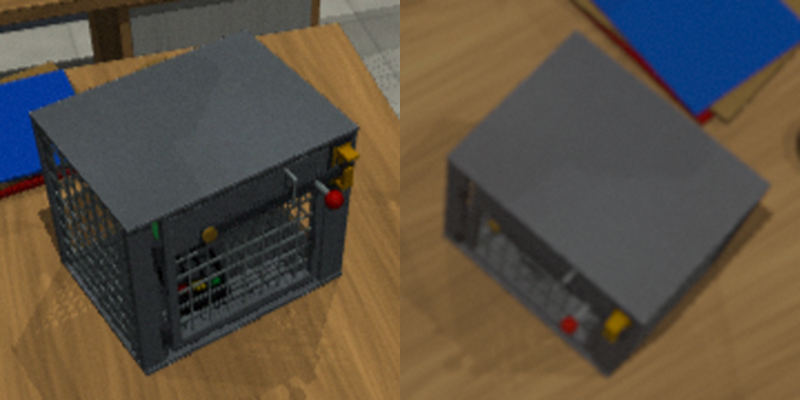

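The crop shows the roof corners clearly, and the brass pivot at about scene (234,155) and side (287,160).

Run:
```python
from h import *
a=cam('scene');b=cam('side')
S=[(254.8,65.8),(300.7,107.6),(200.7,153.5),(153.5,101.7)];D=[(397.2,144.8),(346,200),(268.8,132),(320,82)]
for s,d in zip(S,D): print(onz(a,*s,.25).round(3),onz(b,*d,.25).round(3),tri([ray(a,*s),ray(b,*d)])[0].round(3))
P,e=tri([ray(a,234,155.3),ray(b,286.8,160.4)]);K=tri([ray(a,290.1,138.7),ray(b,317.1,199.9)])[0]
print('pivot',P,e)
# corners (scene/side mean): fit yaw,origin
L=np.array([[116,-150],[-116,-150],[-116,150],[116,150]])/1e3
W=np.array([(onz(a,*s,.25)+onz(b,*d,.25))[:2]/2 for s,d in zip(S,D)])
lc=L.mean(0);wc=W.mean(0)
U,s,V=np.linalg.svd((L-lc).T@(W-wc));R=(U@V).T
print(R,np.degrees(np.arctan2(R[1,0],R[0,0])),wc,(W-(L@R.T+wc)).round(4))
f=lambda x,y:R@np.array([x,y])+wc
print('knob pred',f(-.162,-.085),'meas',K,'hinge',f(-.11,.11),'pivot pred',f(-.118,.06),'catch',f(-.116,-.125))
o=env.observe();print(o['position'],np.array(o['tool_rot']).round(3),o['grip_width'],o['ft_force'],o['time_s'])
```

```text
[0.69  0.387 0.25 ] [0.683 0.401 0.25 ] [0.687 0.398 0.248]
[0.747 0.182 0.25 ] [0.749 0.182 0.25 ] [0.749 0.183 0.248]
[0.473 0.094 0.25 ] [0.465 0.1   0.25 ] [0.47  0.097 0.251]
[0.397 0.309 0.25 ] [0.398 0.317 0.25 ] [0.397 0.319 0.244]
pivot [0.55366093 0.1111858  0.20510911] [np.float64(0.00074030860131155), np.float64(0.0007403086013115994)]
[[-0.28740733 -0.95780845]
 [ 0.95780845 -0.28740733]] 106.7028001483389 [0.57537173 0.24650409] [[ 0.0004 -0.0065]
 [-0.004   0.0035]
 [ 0.0041  0.0045]
 [-0.0005 -0.0015]]
knob pred [0.70334543 0.11576875] meas [0.70155634 0.12414299 0.20819357] hinge [0.50162761 0.10953036] pivot pred [0.55181729 0.11623826] catch [0.72843703 0.17132423]
[0.22366588 0.50245335 0.40451417] [[ 0.407  0.914 -0.   ]
 [ 0.914 -0.407 -0.   ]
 [-0.    -0.    -1.   ]] 0.08508075954483568 [0.53255731 0.35228625 0.35390132] 0.3
```

{"fn": "step_arm", "kwargs": {
  "increments": [
    {"z": -1.2, "wz": 0.1075},
    {"z": -1.2, "wz": 0.1075},
    {"z": -1.2, "wz": 0.1075},
    {"z": -1.2, "wz": 0.1075},
    {"z": -1.2, "wz": 0.1075},
    {"z": -1.2, "wz": 0.1075},
    {"wz": 0.1075},
    {"wz": 0.1075},
    {"x": 1, "y": 1}
  ]
}}

```text
invalid input at $.increments[0]: expected keys x, y, z, wx, wy, wz, gripper
```

{"fn": "step_arm", "kwargs": {
  "increments": [
    {"x": 2.3, "y": 3.4},
    {"x": 2.3, "y": 3.4},
    {"x": 2.3, "y": 3.4},
    {"x": 2.3, "y": 3.4},
    {"x": 2.3, "y": 3.4},
    {"x": 2.3, "y": 3.4},
    {"x": 2.3, "y": 3.4},
    {"x": 2.3, "y": 3.4},
    {"x": 2.3, "y": 3.4},
    {"x": 2.3, "y": 3.4},
    {"x": 2.3, "y": 3.4},
    {"x": 2.3, "y": 3.4},
    {"x": 2.3, "y": 3.4},
    {"x": 2.3, "y": 3.4},
    {"x": 0.7, "y": 0.5, "gripper": 5.0},
    {"x": 0},
    {"x": 0}
  ]
}}

```text
invalid input at $.increments[0]: expected keys x, y, z, wx, wy, wz, gripper
```

Run:
```python
from h import *
w=cam('wrist','w1.png')
o=env.observe();print(o['time_s'],o['position'],np.array(o['tool_rot']).round(3),o['grip_width'],o['ft_force'],o['q'])
for u,v in[x[0] for x in blobs(w,(0,130,50),(8,255,255))]: print('red',u,v,onz(w,u,v,.205))
print(blobs(w,(0,130,50),(8,255,255)),blobs(w,(18,120,80),(35,255,255)),ray(w,256,192)[0])
```

```text
0.35 [0.2236629  0.50244935 0.40458799] [[ 0.407  0.914 -0.   ]
 [ 0.914 -0.407 -0.   ]
 [-0.    -0.    -1.   ]] 0.0853267176084837 [ 0.75531045  0.54034659 -0.06323883] [ 5.36683621e+01  2.18150114e+01  7.43452415e+01 -2.00207926e-03
  8.38595374e+01 -1.23339762e+01]
red 427.6 14.9 [0.14965532 0.63921355 0.205     ]
red 213.2 174.8 [0.18213869 0.49143281 0.205     ]
[([427.6, 14.9], [422, 10, 12, 12, 91]), ([213.2, 174.8], [207, 167, 14, 17, 108])] [([92.1, 162.7], [0, 0, 261, 330, 34437]), ([340.1, 77.8], [334, 72, 12, 13, 50]), ([409.7, 96.3], [400, 91, 18, 15, 69]), ([422.5, 99.3], [416, 91, 14, 19, 106]), ([427.1, 112.3], [421, 107, 12, 12, 45]), ([421.1, 117.0], [416, 114, 9, 7, 23]), ([424.4, 128.7], [408, 120, 30, 19, 123]), ([422.4, 134.4], [418, 132, 10, 6, 17]), ([217.8, 139.6], [214, 134, 8, 12, 25]), ([434.5, 148.1], [427, 136, 14, 21, 55]), ([421.1, 176.2], [418, 172, 8, 9, 22]), ([449.6, 225.2], [422, 181, 50, 75, 821]), ([188.4, 202.0], [185, 198, 6, 11, 24]), ([190.2, 213.8], [184, 212, 13, 5, 19]), ([505.1, 217.0], [499, 213, 13, 10, 36]), ([245.5, 262.1], [243, 260, 7, 5, 17]), ([242.9, 269.7], [240, 267, 8, 7, 16]), ([469.5, 274.5], [467, 272, 6, 7, 15]), ([251.2, 301.1], [249, 299, 6, 6, 18]), ([94.3, 364.8], [70, 341, 47, 43, 788]), ([412.9, 368.3], [389, 342, 54, 42, 958])] [0.1587558  0.5320828  0.37342548]
```

View pics/w1.png

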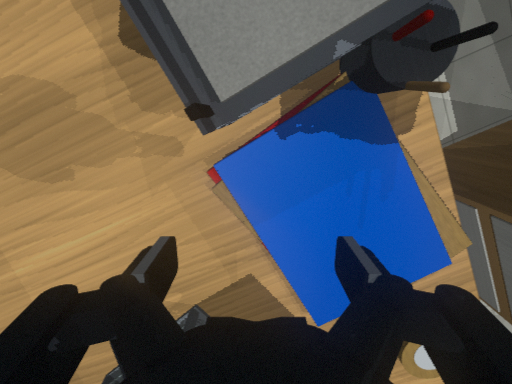

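The rows need all keys. Wrist view: the fingers are at the bottom of the picture and image up is the tool's -y. So I'll stop 7 cm in front of the knob, which leaves it in the camera's view.

{"fn": "step_arm", "kwargs": {
  "increments": [
    {"x": 0, "y": 0, "z": -1.2, "wx": 0, "wy": 0, "wz": 0.1075, "gripper": 8.5},
    {"x": 0, "y": 0, "z": -1.2, "wx": 0, "wy": 0, "wz": 0.1075, "gripper": 8.5},
    {"x": 0, "y": 0, "z": -1.2, "wx": 0, "wy": 0, "wz": 0.1075, "gripper": 8.5},
    {"x": 0, "y": 0, "z": -1.2, "wx": 0, "wy": 0, "wz": 0.1075, "gripper": 8.5},
    {"x": 0, "y": 0, "z": -1.2, "wx": 0, "wy": 0, "wz": 0.1075, "gripper": 8.5},
    {"x": 0, "y": 0, "z": -1.2, "wx": 0, "wy": 0, "wz": 0.1075, "gripper": 8.5},
    {"x": 0, "y": 0, "z": 0, "wx": 0, "wy": 0, "wz": 0.1075, "gripper": 8.5},
    {"x": 0, "y": 0, "z": 0, "wx": 0, "wy": 0, "wz": 0.1075, "gripper": 8.5}
  ]
}}

```text
time_s: 1.15
position: [0.2236, 0.5024, 0.477]
tool_rot: [[0.959, 0.284, 0.0], [0.284, -0.959, 0.001], [0.0, -0.0, -1.0]]
ft_force: [0.5, -0.5, -0.5]
grip_width: 0.085
```

{"fn": "step_arm", "kwargs": {
  "increments": [
    {"x": 2.3, "y": 3.8, "z": 0, "wx": 0, "wy": 0, "wz": 0, "gripper": 8.5},
    {"x": 2.3, "y": 3.8, "z": 0, "wx": 0, "wy": 0, "wz": 0, "gripper": 8.5},
    {"x": 2.3, "y": 3.8, "z": 0, "wx": 0, "wy": 0, "wz": 0, "gripper": 8.5},
    {"x": 2.3, "y": 3.8, "z": 0, "wx": 0, "wy": 0, "wz": 0, "gripper": 8.5},
    {"x": 2.3, "y": 3.8, "z": 0, "wx": 0, "wy": 0, "wz": 0, "gripper": 8.5},
    {"x": 2.3, "y": 3.8, "z": 0, "wx": 0, "wy": 0, "wz": 0, "gripper": 8.5},
    {"x": 2.3, "y": 3.8, "z": 0, "wx": 0, "wy": 0, "wz": 0, "gripper": 8.5},
    {"x": 2.3, "y": 3.8, "z": 0, "wx": 0, "wy": 0, "wz": 0, "gripper": 8.5},
    {"x": 2.3, "y": 3.8, "z": 0, "wx": 0, "wy": 0, "wz": 0, "gripper": 8.5},
    {"x": 2.3, "y": 3.8, "z": 0, "wx": 0, "wy": 0, "wz": 0, "gripper": 8.5},
    {"x": 2.3, "y": 3.8, "z": 0, "wx": 0, "wy": 0, "wz": 0, "gripper": 8.5},
    {"x": 2.3, "y": 3.8, "z": 0, "wx": 0, "wy": 0, "wz": 0, "gripper": 8.5},
    {"x": 2.3, "y": 3.8, "z": 0, "wx": 0, "wy": 0, "wz": 0, "gripper": 8.5},
    {"x": 2.3, "y": 3.8, "z": 0, "wx": 0, "wy": 0, "wz": 0, "gripper": 8.5},
    {"x": 2.3, "y": 3.8, "z": 0, "wx": 0, "wy": 0, "wz": 0, "gripper": 8.5},
    {"x": 0, "y": 0, "z": 0, "wx": 0, "wy": 0, "wz": 0, "gripper": 4.5},
    {"x": 0, "y": 0, "z": 0, "wx": 0, "wy": 0, "wz": 0, "gripper": 4.5},
    {"x": 0, "y": 0, "z": 0, "wx": 0, "wy": 0, "wz": 0, "gripper": 4.5}
  ]
}}

```text
time_s: 2.95
position: [0.7176, 0.0568, 0.4772]
tool_rot: [[0.957, 0.289, 0.0], [0.289, -0.957, 0.0], [0.0, -0.0, -1.0]]
ft_force: [0.4, 0.0, -0.0]
grip_width: 0.0457
```

Run:
```python
from h import *
w=cam('wrist','w2.png')
o=env.observe();print(o['time_s'],o['position'],np.array(o['tool_rot']).round(3),o['grip_width'],o['ft_force'],np.round(o['q'],1))
for b in blobs(w,(0,130,50),(8,255,255)): print('red',b,onz(w,*b[0],.205))
for b in blobs(w,(18,120,80),(35,255,255)): print('yel',b,onz(w,*b[0],.22))
```

```text
3.0 [0.71731967 0.05707995 0.47761693] [[ 0.957  0.289  0.001]
 [ 0.289 -0.957  0.   ]
 [ 0.001  0.    -1.   ]] 0.045212568693309516 [-0.03132664  0.71072437 -0.79837346] [ -4.8  39.9  30.6   0.  109.4 -21.7]
red ([259.6, 113.6], [248, 102, 24, 26, 453]) [0.70034095 0.126402   0.205     ]
yel ([230.1, 158.6], [0, 0, 471, 321, 49433]) [0.68688052 0.08405414 0.22      ]
yel ([1.4, 313.7], [0, 310, 5, 8, 29]) [ 0.5059711  -0.13593167  0.22      ]
yel ([15.0, 337.9], [0, 327, 41, 32, 414]) [ 0.52061947 -0.16335993  0.22      ]
yel ([138.1, 357.0], [114, 332, 48, 47, 595]) [ 0.64848515 -0.15134879  0.22      ]
```

View pics/w2.png

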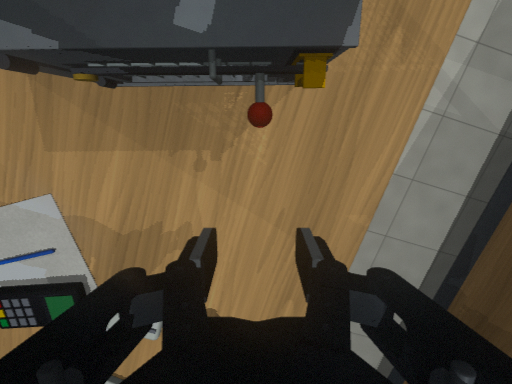

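The knob is at pixel (260,114), giving (0.700, 0.126), which agrees with the triangulation to about 2 mm. The stem runs straight up in the image, so the tool's yaw matches the gate's. I'll go above the knob and down part of the way.

{"fn": "step_arm", "kwargs": {
  "increments": [
    {"x": 0.1, "y": -1.75, "z": 0, "wx": 0, "wy": 0, "wz": 0, "gripper": 4.5},
    {"x": 0.1, "y": -1.75, "z": 0, "wx": 0, "wy": 0, "wz": 0, "gripper": 4.5},
    {"x": 0.1, "y": -1.75, "z": 0, "wx": 0, "wy": 0, "wz": 0, "gripper": 4.5},
    {"x": 0.1, "y": -1.75, "z": 0, "wx": 0, "wy": 0, "wz": 0, "gripper": 4.5},
    {"x": 0, "y": 0, "z": 1, "wx": 0, "wy": 0, "wz": 0, "gripper": 4.5},
    {"x": 0, "y": 0, "z": 2, "wx": 0, "wy": 0, "wz": 0, "gripper": 4.5},
    {"x": 0, "y": 0, "z": 2, "wx": 0, "wy": 0, "wz": 0, "gripper": 4.5},
    {"x": 0, "y": 0, "z": 2, "wx": 0, "wy": 0, "wz": 0, "gripper": 4.5},
    {"x": 0, "y": 0, "z": 1, "wx": 0, "wy": 0, "wz": 0, "gripper": 4.5},
    {"x": 0, "y": 0, "z": 0, "wx": 0, "wy": 0, "wz": 0, "gripper": 4.5}
  ]
}}

```text
time_s: 4.0
position: [0.7019, 0.124, 0.3949]
tool_rot: [[0.958, 0.288, -0.003], [0.288, -0.958, -0.0], [-0.003, -0.001, -1.0]]
ft_force: [-0.7, 0.3, -0.5]
grip_width: 0.0448
```

Run:
```python
from h import *
w=cam('wrist','w3.png')
o=env.observe();p=np.array(o['position']);R=np.array(o['tool_rot'])
print(o['time_s'],p,o['grip_width'],o['ft_force'])
for b in blobs(w,(0,130,50),(8,255,255)): q=onz(w,*b[0],.205);print('red',b,q,'in tool',R.T@(q-p))
```

```text
4.05 [0.70190888 0.12400668 0.39643948] 0.04474501088325992 [-0.43051766 -0.82321167  0.90672972]
red ([255.1, 227.9], [239, 212, 33, 32, 801]) [0.70082406 0.1249965  0.205     ] in tool [-0.00060805 -0.00123956  0.19144014]
```

View pics/w3.png

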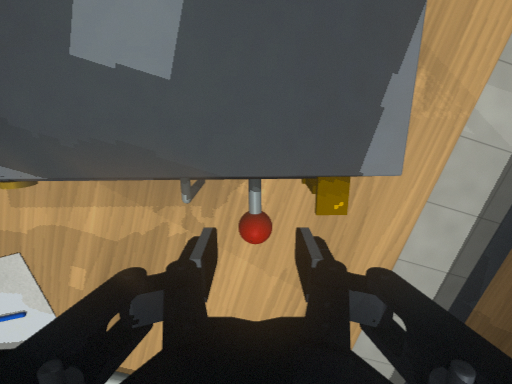

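The knob is at (255,228), centred between the fingers to about 1 mm. I'll go down and close.

{"fn": "step_arm", "kwargs": {
  "increments": [
    {"x": 0, "y": -0.1, "z": 1, "wx": 0, "wy": 0, "wz": 0, "gripper": 4.5},
    {"x": 0, "y": 0, "z": 1, "wx": 0, "wy": 0, "wz": 0, "gripper": 4.5},
    {"x": 0, "y": 0, "z": 1, "wx": 0, "wy": 0, "wz": 0, "gripper": 4.5},
    {"x": 0, "y": 0, "z": 0.6, "wx": 0, "wy": 0, "wz": 0, "gripper": 4.5},
    {"x": 0, "y": 0, "z": 0, "wx": 0, "wy": 0, "wz": 0, "gripper": 4.5},
    {"x": 0, "y": 0, "z": 0, "wx": 0, "wy": 0, "wz": 0, "gripper": 4.5}
  ]
}}

```text
time_s: 4.65
position: [0.7016, 0.125, 0.3609]
tool_rot: [[0.958, 0.288, 0.0], [0.288, -0.958, 0.0], [0.0, 0.0, -1.0]]
ft_force: [0.4, -0.6, 0.6]
grip_width: 0.0447
```

{"fn": "step_arm", "kwargs": {
  "increments": [
    {"x": 0, "y": 0, "z": 0, "wx": 0, "wy": 0, "wz": 0, "gripper": 2.6},
    {"x": 0, "y": 0, "z": 0, "wx": 0, "wy": 0, "wz": 0, "gripper": 2.6},
    {"x": 0, "y": 0, "z": 0, "wx": 0, "wy": 0, "wz": 0, "gripper": 1.8},
    {"x": 0, "y": 0, "z": 0, "wx": 0, "wy": 0, "wz": 0, "gripper": 1.8},
    {"x": 0, "y": 0, "z": 0, "wx": 0, "wy": 0, "wz": 0, "gripper": 1.8},
    {"x": 0, "y": 0, "z": 0, "wx": 0, "wy": 0, "wz": 0, "gripper": 1.8}
  ],
  "newtons": 25
}}

```text
time_s: 5.25
position: [0.7009, 0.1248, 0.3613]
tool_rot: [[0.958, 0.288, -0.002], [0.288, -0.958, -0.001], [-0.003, 0.0, -1.0]]
ft_force: [-6.8, -1.7, 3.9]
grip_width: 0.0203
```

{"fn": "step_arm", "kwargs": {
  "increments": [
    {"x": -0.05, "y": 0, "z": 0, "wx": 0, "wy": 0, "wz": 0, "gripper": 1.8},
    {"x": 0, "y": 0, "z": 0, "wx": 0, "wy": 0, "wz": 0, "gripper": 1.8},
    {"x": 0, "y": 0, "z": 0, "wx": 0, "wy": 0, "wz": 0, "gripper": 1.8}
  ]
}}

```text
time_s: 5.55
position: [0.7007, 0.1248, 0.3613]
tool_rot: [[0.958, 0.288, -0.001], [0.288, -0.958, -0.0], [-0.001, 0.0, -1.0]]
ft_force: [-5.9, -1.5, 2.9]
grip_width: 0.0201
```

{"fn": "step_arm", "kwargs": {
  "increments": [
    {"x": -0.15, "y": 0, "z": 0, "wx": 0, "wy": 0, "wz": 0, "gripper": 1.8},
    {"x": 0, "y": 0, "z": -0.1, "wx": 0, "wy": 0, "wz": 0, "gripper": 1.8},
    {"x": 0, "y": 0, "z": 0, "wx": 0, "wy": 0, "wz": 0, "gripper": 1.8},
    {"x": 0, "y": 0, "z": 0, "wx": 0, "wy": 0, "wz": 0, "gripper": 1.8}
  ]
}}

```text
time_s: 5.95
position: [0.7, 0.1244, 0.3617]
tool_rot: [[0.958, 0.288, 0.002], [0.288, -0.958, 0.0], [0.002, 0.0, -1.0]]
ft_force: [5.0, -0.1, 0.2]
grip_width: 0.0199
```

{"fn": "step_arm", "kwargs": {
  "increments": [
    {"x": 0, "y": 0, "z": -0.1, "wx": 0, "wy": 0, "wz": 0, "gripper": 1.8},
    {"x": 0, "y": 0, "z": 0, "wx": 0, "wy": 0, "wz": 0, "gripper": 1.8},
    {"x": 0, "y": 0, "z": 0, "wx": 0, "wy": 0, "wz": 0, "gripper": 1.8}
  ]
}}

```text
time_s: 6.25
position: [0.7, 0.1244, 0.3626]
tool_rot: [[0.958, 0.288, 0.002], [0.288, -0.958, 0.0], [0.002, 0.0, -1.0]]
ft_force: [6.4, 0.4, -1.3]
grip_width: 0.02
```

{"fn": "step_arm", "kwargs": {
  "increments": [
    {"x": 0, "y": 0, "z": -0.1, "wx": 0, "wy": 0, "wz": 0, "gripper": 1.8},
    {"x": 0, "y": 0, "z": 0, "wx": 0, "wy": 0, "wz": 0, "gripper": 1.8},
    {"x": 0, "y": 0, "z": 0, "wx": 0, "wy": 0, "wz": 0, "gripper": 1.8}
  ]
}}

```text
time_s: 6.55
position: [0.7, 0.1244, 0.3635]
tool_rot: [[0.958, 0.288, 0.002], [0.288, -0.958, 0.0], [0.002, 0.0, -1.0]]
ft_force: [4.7, 1.2, -1.0]
grip_width: 0.0201
```

{"fn": "step_arm", "kwargs": {
  "increments": [
    {"x": 0.07, "y": 0, "z": -0.07, "wx": 0, "wy": 0, "wz": 0, "gripper": 1.8},
    {"x": 0, "y": 0, "z": 0, "wx": 0, "wy": 0, "wz": 0, "gripper": 1.8}
  ]
}}

```text
time_s: 6.75
position: [0.7004, 0.1247, 0.364]
tool_rot: [[0.958, 0.288, -0.001], [0.288, -0.958, 0.0], [-0.001, -0.0, -1.0]]
ft_force: [2.5, -0.7, -2.6]
grip_width: 0.02
```

{"fn": "step_arm", "kwargs": {
  "increments": [
    {"x": 0, "y": 0, "z": -0.07, "wx": 0, "wy": 0, "wz": 0, "gripper": 1.8},
    {"x": 0, "y": 0, "z": 0, "wx": 0, "wy": 0, "wz": 0, "gripper": 1.8}
  ]
}}

```text
time_s: 6.95
position: [0.7003, 0.1246, 0.365]
tool_rot: [[0.958, 0.288, 0.0], [0.288, -0.958, -0.0], [0.0, 0.0, -1.0]]
ft_force: [3.1, -0.3, -2.4]
grip_width: 0.0201
```

Run:
```python
from h import *
a=cam('scene');b=cam('side')
cv2.imwrite('pics/c2.png',np.hstack([cv2.resize(d['color'][y:y+40,x:x+40],(400,400),interpolation=0) for d,x,y in((a,275,100),(b,310,180))]))
```

```text
(no output)
```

View pics/c2.png

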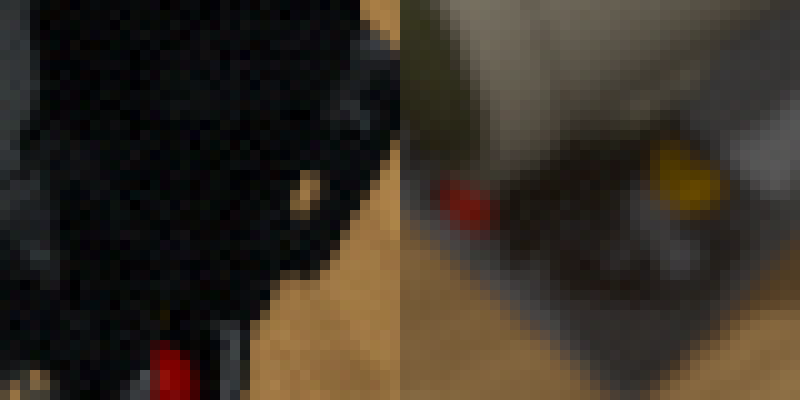

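The left crop (scene) shows only gripper and knob, with the catch hidden. I'll get the lip height from the earlier unobstructed picture s0.png, using rays onto the hook's front plane.

Run:
```python
from h import *
a=cam('scene'); im=cv2.imread('pics/s0.png')
n=np.array([.288,-.958]); K=np.array([.7003,.1248])  # knob
face=K-.046*n; t=np.array([.958,.288])
h=cv2.cvtColor(im,cv2.COLOR_BGR2HSV)
for v in range(110,132):
    row=[]
    for u in (293,295,297,299,301):
        c,r=ray(a,u,v)
        s=((face+.015*n-c[:2])@n)/(r[:2]@n); p=c+s*r
        row.append('%3d/%3d z%.0f a%.0f'%(h[v,u,1],h[v,u,2],p[2]*1e3,((p[:2]-K)@t)*1e3+195))
    print(v,row)
```

```text
110 [' 21/ 87 z264 a224', ' 26/ 59 z261 a230', ' 48/ 37 z258 a236', ' 29/ 35 z255 a243', '147/139 z252 a250']
111 [' 14/ 54 z261 a224', ' 46/ 28 z258 a230', ' 13/ 19 z255 a237', ' 28/ 37 z252 a243', '149/139 z249 a250']
112 [' 34/ 30 z257 a224', ' 24/ 21 z254 a231', ' 61/ 25 z252 a237', ' 24/ 43 z249 a244', '146/140 z246 a250']
113 [' 43/ 24 z254 a225', ' 23/ 22 z251 a231', '149/ 29 z248 a238', ' 45/ 40 z245 a244', '146/141 z242 a251']
114 [' 74/ 24 z251 a225', '189/ 54 z248 a231', '255/ 87 z245 a238', ' 29/ 44 z242 a244', '147/144 z239 a251']
115 ['183/ 53 z248 a225', '255/ 92 z245 a232', '255/ 93 z242 a238', ' 32/ 40 z239 a245', '151/142 z236 a251']
116 ['255/ 92 z244 a226', '255/137 z241 a232', '255/137 z238 a239', ' 23/ 45 z235 a245', '154/141 z232 a252']
117 ['255/138 z241 a226', '255/152 z238 a232', '255/149 z235 a239', '198/112 z232 a246', '149/142 z229 a252']
118 ['255/126 z238 a226', '255/161 z234 a233', '255/161 z231 a239', '255/154 z228 a246', '160/142 z225 a253']
119 ['255/ 70 z234 a227', '255/156 z231 a233', '255/160 z228 a240', '255/160 z225 a246', '200/135 z222 a253']

[... 619 characters left out ...]
167/116 z204 a249', '148/138 z201 a256']
126 [' 73/ 14 z210 a229', '255/ 85 z207 a236', '255/103 z204 a242', '157/128 z200 a249', '149/137 z197 a256']
127 [' 45/ 17 z207 a229', '255/ 72 z203 a236', '255/ 80 z200 a243', '153/128 z197 a250', '140/138 z193 a256']
128 [' 89/ 20 z203 a230', '255/ 68 z200 a236', '255/ 79 z196 a243', '152/139 z193 a250', '148/136 z190 a257']
129 ['215/ 45 z199 a230', '255/ 67 z196 a237', '255/ 74 z193 a243', '148/138 z190 a250', '150/136 z186 a257']
130 ['255/ 50 z196 a230', '255/ 71 z193 a237', '255/ 79 z189 a244', '151/145 z186 a251', '149/140 z183 a258']
131 ['255/ 60 z192 a231', '255/ 71 z189 a237', '255/ 77 z186 a244', '160/145 z182 a251', '149/142 z179 a258']
```

{"fn": "step_arm", "kwargs": {
  "increments": [
    {"x": 0, "y": 0, "z": -0.07, "wx": 0, "wy": 0, "wz": 0, "gripper": 1.8},
    {"x": 0, "y": 0, "z": 0, "wx": 0, "wy": 0, "wz": 0, "gripper": 1.8}
  ]
}}

```text
time_s: 7.3
position: [0.7003, 0.1246, 0.3659]
tool_rot: [[0.958, 0.288, 0.0], [0.288, -0.958, -0.0], [0.0, 0.0, -1.0]]
ft_force: [3.4, 0.6, -2.4]
grip_width: 0.0201
```

The dark gap between lip and hood puts the lip top at z ≈ 209 and the hood at z ≈ 226. So hood contact is likely at a knob lift of about 10 mm, and I'm at 4.6 mm now. I'll creep up.

{"fn": "step_arm", "kwargs": {
  "increments": [
    {"x": 0, "y": 0, "z": -0.06, "wx": 0, "wy": 0, "wz": 0, "gripper": 1.8},
    {"x": 0, "y": 0, "z": 0, "wx": 0, "wy": 0, "wz": 0, "gripper": 1.8}
  ]
}}

```text
time_s: 7.5
position: [0.7003, 0.1246, 0.3665]
tool_rot: [[0.958, 0.288, 0.0], [0.288, -0.958, -0.0], [0.0, 0.0, -1.0]]
ft_force: [3.6, -0.2, -2.0]
grip_width: 0.0199
```

{"fn": "step_arm", "kwargs": {
  "increments": [
    {"x": 0, "y": 0, "z": -0.06, "wx": 0, "wy": 0, "wz": 0, "gripper": 1.8},
    {"x": 0, "y": 0, "z": 0, "wx": 0, "wy": 0, "wz": 0, "gripper": 1.8}
  ]
}}

```text
time_s: 7.7
position: [0.7003, 0.1247, 0.3671]
tool_rot: [[0.958, 0.288, 0.0], [0.288, -0.958, -0.0], [0.0, 0.0, -1.0]]
ft_force: [2.7, 0.3, -3.0]
grip_width: 0.02
```

{"fn": "step_arm", "kwargs": {
  "increments": [
    {"x": 0, "y": 0, "z": -0.06, "wx": 0, "wy": 0, "wz": 0, "gripper": 1.8},
    {"x": 0, "y": 0, "z": 0, "wx": 0, "wy": 0, "wz": 0, "gripper": 1.8}
  ]
}}

```text
time_s: 7.9
position: [0.7003, 0.1247, 0.3677]
tool_rot: [[0.958, 0.288, -0.0], [0.288, -0.958, -0.0], [-0.0, 0.0, -1.0]]
ft_force: [2.4, 0.2, -3.1]
grip_width: 0.0201
```

{"fn": "step_arm", "kwargs": {
  "increments": [
    {"x": 0, "y": 0, "z": -0.06, "wx": 0, "wy": 0, "wz": 0, "gripper": 1.8},
    {"x": 0, "y": 0, "z": 0, "wx": 0, "wy": 0, "wz": 0, "gripper": 1.8}
  ]
}}

```text
time_s: 8.1
position: [0.7002, 0.1246, 0.3685]
tool_rot: [[0.958, 0.288, 0.0], [0.288, -0.958, -0.0], [-0.0, 0.0, -1.0]]
ft_force: [2.4, -0.5, -1.7]
grip_width: 0.0198
```

{"fn": "step_arm", "kwargs": {
  "increments": [
    {"x": 0, "y": 0, "z": -0.06, "wx": 0, "wy": 0, "wz": 0, "gripper": 1.8},
    {"x": 0, "y": 0, "z": 0, "wx": 0, "wy": 0, "wz": 0, "gripper": 1.8}
  ]
}}

```text
time_s: 8.3
position: [0.7002, 0.1247, 0.369]
tool_rot: [[0.958, 0.288, -0.0], [0.288, -0.958, -0.0], [-0.0, 0.0, -1.0]]
ft_force: [2.0, -1.2, -2.5]
grip_width: 0.02
```

{"fn": "step_arm", "kwargs": {
  "increments": [
    {"x": 0, "y": 0, "z": -0.06, "wx": 0, "wy": 0, "wz": 0, "gripper": 1.8},
    {"x": 0, "y": 0, "z": 0, "wx": 0, "wy": 0, "wz": 0, "gripper": 1.8}
  ]
}}

```text
time_s: 8.5
position: [0.7002, 0.1246, 0.3695]
tool_rot: [[0.958, 0.288, -0.0], [0.288, -0.958, -0.0], [-0.0, 0.0, -1.0]]
ft_force: [1.7, -0.5, -1.9]
grip_width: 0.0198
```

{"fn": "step_arm", "kwargs": {
  "increments": [
    {"x": 0, "y": 0, "z": -0.05, "wx": 0, "wy": 0, "wz": 0, "gripper": 1.8},
    {"x": 0, "y": 0, "z": 0, "wx": 0, "wy": 0, "wz": 0, "gripper": 1.8}
  ]
}}

```text
time_s: 8.7
position: [0.7002, 0.1246, 0.3699]
tool_rot: [[0.958, 0.288, -0.0], [0.288, -0.958, -0.0], [-0.0, -0.0, -1.0]]
ft_force: [1.2, -0.7, -2.2]
grip_width: 0.0202
```

{"fn": "step_arm", "kwargs": {
  "increments": [
    {"x": 0, "y": 0, "z": -0.05, "wx": 0, "wy": 0, "wz": 0, "gripper": 1.8},
    {"x": 0, "y": 0, "z": 0, "wx": 0, "wy": 0, "wz": 0, "gripper": 1.8}
  ]
}}

```text
time_s: 8.9
position: [0.7002, 0.1247, 0.3704]
tool_rot: [[0.958, 0.288, -0.0], [0.288, -0.958, -0.0], [-0.0, -0.0, -1.0]]
ft_force: [-0.8, -1.0, -2.3]
grip_width: 0.0203
```

{"fn": "step_arm", "kwargs": {
  "increments": [
    {"x": 0, "y": 0, "z": -0.05, "wx": 0, "wy": 0, "wz": 0, "gripper": 1.8},
    {"x": 0, "y": 0, "z": 0, "wx": 0, "wy": 0, "wz": 0, "gripper": 1.8}
  ]
}}

```text
time_s: 9.1
position: [0.7002, 0.1247, 0.3709]
tool_rot: [[0.958, 0.288, -0.0], [0.288, -0.958, -0.0], [-0.0, -0.0, -1.0]]
ft_force: [-0.2, -0.5, -2.9]
grip_width: 0.0202
```

{"fn": "step_arm", "kwargs": {
  "increments": [
    {"x": -0.02, "y": 0, "z": -0.05, "wx": 0, "wy": 0, "wz": 0, "gripper": 1.8},
    {"x": 0, "y": 0, "z": 0, "wx": 0, "wy": 0, "wz": 0, "gripper": 1.8}
  ]
}}

```text
time_s: 9.3
position: [0.7001, 0.1246, 0.3715]
tool_rot: [[0.958, 0.288, 0.0], [0.288, -0.958, 0.0], [0.0, 0.0, -1.0]]
ft_force: [1.4, -1.3, -2.5]
grip_width: 0.0196
```

{"fn": "step_arm", "kwargs": {
  "increments": [
    {"x": 0, "y": 0, "z": -0.05, "wx": 0, "wy": 0, "wz": 0, "gripper": 1.8},
    {"x": 0, "y": 0, "z": 0, "wx": 0, "wy": 0, "wz": 0, "gripper": 1.8}
  ]
}}

```text
time_s: 9.5
position: [0.7001, 0.1246, 0.3719]
tool_rot: [[0.958, 0.288, -0.0], [0.288, -0.958, -0.0], [-0.0, 0.0, -1.0]]
ft_force: [0.2, -0.8, -2.7]
grip_width: 0.0204
```

{"fn": "step_arm", "kwargs": {
  "increments": [
    {"x": 0, "y": 0, "z": -0.05, "wx": 0, "wy": 0, "wz": 0, "gripper": 1.8},
    {"x": 0, "y": 0, "z": 0, "wx": 0, "wy": 0, "wz": 0, "gripper": 1.8}
  ]
}}

```text
time_s: 9.7
position: [0.7001, 0.1246, 0.3724]
tool_rot: [[0.958, 0.288, -0.0], [0.288, -0.958, -0.0], [-0.0, -0.0, -1.0]]
ft_force: [-0.8, -0.8, -2.8]
grip_width: 0.02
```

{"fn": "step_arm", "kwargs": {
  "increments": [
    {"x": 0, "y": 0, "z": -0.05, "wx": 0, "wy": 0, "wz": 0, "gripper": 1.8},
    {"x": 0, "y": 0, "z": 0, "wx": 0, "wy": 0, "wz": 0, "gripper": 1.8}
  ]
}}

```text
time_s: 9.9
position: [0.7001, 0.1246, 0.3729]
tool_rot: [[0.958, 0.288, -0.0], [0.288, -0.958, 0.0], [-0.0, -0.0, -1.0]]
ft_force: [0.0, -1.1, -3.7]
grip_width: 0.02
```

{"fn": "step_arm", "kwargs": {
  "increments": [
    {"x": -0.02, "y": 0, "z": -0.05, "wx": 0, "wy": 0, "wz": 0, "gripper": 1.8},
    {"x": 0, "y": 0, "z": 0, "wx": 0, "wy": 0, "wz": 0, "gripper": 1.8}
  ]
}}

```text
time_s: 10.1
position: [0.6999, 0.1245, 0.3737]
tool_rot: [[0.958, 0.288, 0.0], [0.288, -0.958, -0.0], [0.0, 0.0, -1.0]]
ft_force: [-0.4, -0.9, -1.1]
grip_width: 0.02
```

Run:
```python
from h import *
w=cam('wrist','w4.png');a=cam('scene','s4.png');b=cam('side')
print(blobs(w,(0,130,50),(8,255,255)))
for z in(.205,.2175): print(z,proj(w,[.7003,.1248,z]),proj(a,[.7003,.1248,z]),proj(b,[.7003,.1248,z]))
print(blobs(a,(0,130,60),(8,255,255)),blobs(b,(0,130,60),(8,255,255)))
```

```text
[([256.0, 255.1], [237, 235, 40, 40, 1249])]
0.205 [[255.90204546 244.76366492]] [[289.38847251 139.54425185]] [[316.91267059 199.79974113]]
0.2175 [[255.88898652 256.0166783 ]] [[289.75480764 135.80072699]] [[317.46763122 198.5245505 ]]
[([85.6, 120.9], [82, 113, 8, 18, 25]), ([154.0, 132.1], [149, 129, 11, 7, 41]), ([291.6, 135.6], [290, 132, 5, 8, 31])] [([347.3, 96.8], [342, 92, 12, 11, 21]), ([371.3, 116.9], [368, 115, 7, 5, 16]), ([134.9, 188.6], [132, 186, 7, 6, 25]), ([316.4, 199.2], [314, 197, 6, 5, 24])]
```

View pics/w4.png

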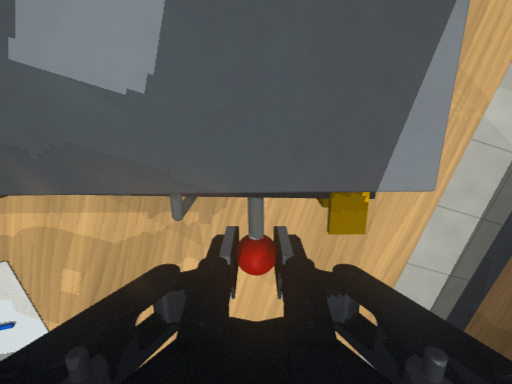

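The knob sits firmly in the pads at (256,255), which corresponds to z ≈ 0.2165. It is really rising with the tool, so I'll continue to feel for the hood.

{"fn": "step_arm", "kwargs": {
  "increments": [
    {"x": 0, "y": 0, "z": -0.05, "wx": 0, "wy": 0, "wz": 0, "gripper": 1.8},
    {"x": 0, "y": 0, "z": 0, "wx": 0, "wy": 0, "wz": 0, "gripper": 1.8}
  ]
}}

```text
time_s: 10.45
position: [0.6999, 0.1246, 0.3741]
tool_rot: [[0.958, 0.288, 0.0], [0.288, -0.958, -0.0], [0.0, 0.0, -1.0]]
ft_force: [1.0, -1.4, -1.0]
grip_width: 0.0198
```

{"fn": "step_arm", "kwargs": {
  "increments": [
    {"x": 0, "y": 0, "z": -0.05, "wx": 0, "wy": 0, "wz": 0, "gripper": 1.8},
    {"x": 0, "y": 0, "z": 0, "wx": 0, "wy": 0, "wz": 0, "gripper": 1.8}
  ]
}}

```text
time_s: 10.65
position: [0.6999, 0.1246, 0.3744]
tool_rot: [[0.958, 0.288, -0.0], [0.288, -0.958, -0.0], [-0.0, -0.0, -1.0]]
ft_force: [0.8, -0.6, -1.4]
grip_width: 0.0202
```

{"fn": "step_arm", "kwargs": {
  "increments": [
    {"x": 0, "y": 0, "z": -0.05, "wx": 0, "wy": 0, "wz": 0, "gripper": 1.8},
    {"x": 0, "y": 0, "z": 0, "wx": 0, "wy": 0, "wz": 0, "gripper": 1.8}
  ]
}}

```text
time_s: 10.85
position: [0.6999, 0.1245, 0.3749]
tool_rot: [[0.958, 0.288, -0.0], [0.288, -0.958, -0.0], [-0.0, -0.0, -1.0]]
ft_force: [0.6, -1.2, -1.7]
grip_width: 0.0196
```

{"fn": "step_arm", "kwargs": {
  "increments": [
    {"x": -0.02, "y": 0, "z": -0.05, "wx": 0, "wy": 0, "wz": 0, "gripper": 1.8},
    {"x": 0, "y": 0, "z": 0, "wx": 0, "wy": 0, "wz": 0, "gripper": 1.8}
  ]
}}

```text
time_s: 11.05
position: [0.6997, 0.1245, 0.3755]
tool_rot: [[0.958, 0.288, 0.0], [0.288, -0.958, 0.0], [0.0, 0.0, -1.0]]
ft_force: [2.1, -0.3, -1.2]
grip_width: 0.0199
```

{"fn": "step_arm", "kwargs": {
  "increments": [
    {"x": 0, "y": 0, "z": -0.05, "wx": 0, "wy": 0, "wz": 0, "gripper": 1.8},
    {"x": 0, "y": 0, "z": 0, "wx": 0, "wy": 0, "wz": 0, "gripper": 1.8}
  ]
}}

```text
time_s: 11.25
position: [0.6997, 0.1245, 0.376]
tool_rot: [[0.958, 0.288, 0.0], [0.288, -0.958, 0.0], [0.0, 0.0, -1.0]]
ft_force: [1.6, 0.2, -1.5]
grip_width: 0.02
```

{"fn": "step_arm", "kwargs": {
  "increments": [
    {"x": 0, "y": 0, "z": -0.05, "wx": 0, "wy": 0, "wz": 0, "gripper": 1.8},
    {"x": 0, "y": 0, "z": 0, "wx": 0, "wy": 0, "wz": 0, "gripper": 1.8}
  ]
}}

```text
time_s: 11.45
position: [0.6998, 0.1245, 0.3761]
tool_rot: [[0.958, 0.288, -0.0], [0.288, -0.958, 0.0], [-0.0, -0.0, -1.0]]
ft_force: [2.4, -0.7, -4.6]
grip_width: 0.0203
```

{"fn": "step_arm", "kwargs": {
  "increments": [
    {"x": 0, "y": 0, "z": -0.03, "wx": 0, "wy": 0, "wz": 0, "gripper": 1.8},
    {"x": 0, "y": 0, "z": 0, "wx": 0, "wy": 0, "wz": 0, "gripper": 1.8}
  ]
}}

```text
time_s: 11.65
position: [0.6998, 0.1245, 0.3762]
tool_rot: [[0.958, 0.288, -0.001], [0.288, -0.958, 0.0], [-0.0, -0.0, -1.0]]
ft_force: [1.8, -0.8, -6.8]
grip_width: 0.0199
```

That is the hood, at TCP z ≈ 0.3760. I'll back off to mid-window, about 0.3749.

{"fn": "step_arm", "kwargs": {
  "increments": [
    {"x": 0, "y": 0, "z": 0.08, "wx": 0, "wy": 0, "wz": 0, "gripper": 1.8},
    {"x": 0, "y": 0, "z": 0.1, "wx": 0, "wy": 0, "wz": 0, "gripper": 1.8},
    {"x": 0, "y": 0, "z": 0, "wx": 0, "wy": 0, "wz": 0, "gripper": 1.8},
    {"x": 0, "y": 0, "z": 0, "wx": 0, "wy": 0, "wz": 0, "gripper": 1.8}
  ]
}}

```text
time_s: 12.05
position: [0.6997, 0.1245, 0.3753]
tool_rot: [[0.958, 0.288, 0.001], [0.288, -0.958, 0.0], [0.001, 0.0, -1.0]]
ft_force: [2.3, -0.5, -1.6]
grip_width: 0.0202
```

{"fn": "step_arm", "kwargs": {
  "increments": [
    {"x": 0, "y": 0, "z": 0.04, "wx": 0, "wy": 0, "wz": 0, "gripper": 1.8},
    {"x": -0.02, "y": 0.05, "z": 0, "wx": 0, "wy": 0, "wz": 0.003, "gripper": 1.8},
    {"x": 0, "y": 0, "z": 0, "wx": 0, "wy": 0, "wz": 0, "gripper": 1.8}
  ]
}}

```text
time_s: 12.35
position: [0.6997, 0.124, 0.3747]
tool_rot: [[0.959, 0.285, 0.001], [0.285, -0.959, 0.0], [0.001, -0.0, -1.0]]
ft_force: [3.7, 0.4, -1.5]
grip_width: 0.0203
```

{"fn": "step_arm", "kwargs": {
  "increments": [
    {"x": -0.02, "y": 0.05, "z": 0, "wx": 0, "wy": 0, "wz": 0.003, "gripper": 1.8},
    {"x": 0, "y": 0, "z": 0, "wx": 0, "wy": 0, "wz": 0, "gripper": 1.8}
  ]
}}

```text
time_s: 12.55
position: [0.6997, 0.1234, 0.3747]
tool_rot: [[0.959, 0.282, 0.001], [0.282, -0.959, 0.0], [0.001, 0.0, -1.0]]
ft_force: [5.6, 0.7, -1.5]
grip_width: 0.0199
```

{"fn": "step_arm", "kwargs": {
  "increments": [
    {"x": 0.03, "y": 0.07, "z": 0, "wx": 0, "wy": 0, "wz": 0.003, "gripper": 1.8},
    {"x": 0, "y": 0, "z": 0, "wx": 0, "wy": 0, "wz": 0, "gripper": 1.8}
  ]
}}

```text
time_s: 12.75
position: [0.7, 0.1228, 0.3744]
tool_rot: [[0.96, 0.279, -0.001], [0.279, -0.96, -0.0], [-0.001, -0.0, -1.0]]
ft_force: [3.2, 0.1, -0.8]
grip_width: 0.02
```

{"fn": "step_arm", "kwargs": {
  "increments": [
    {"x": -0.01, "y": 0.06, "z": 0, "wx": 0, "wy": 0, "wz": 0.003, "gripper": 1.8},
    {"x": 0, "y": 0, "z": 0, "wx": 0, "wy": 0, "wz": 0, "gripper": 1.8}
  ]
}}

```text
time_s: 12.95
position: [0.7001, 0.1222, 0.3744]
tool_rot: [[0.961, 0.276, -0.001], [0.276, -0.961, -0.0], [-0.001, -0.0, -1.0]]
ft_force: [1.0, 0.1, -1.7]
grip_width: 0.0202
```

{"fn": "step_arm", "kwargs": {
  "increments": [
    {"x": -0.01, "y": 0.06, "z": -0.04, "wx": 0, "wy": 0, "wz": 0.003, "gripper": 1.8},
    {"x": 0, "y": 0, "z": 0, "wx": 0, "wy": 0, "wz": 0, "gripper": 1.8}
  ]
}}

```text
time_s: 13.15
position: [0.7001, 0.1216, 0.3748]
tool_rot: [[0.962, 0.273, -0.001], [0.273, -0.962, -0.0], [-0.001, -0.0, -1.0]]
ft_force: [0.4, -0.2, -2.5]
grip_width: 0.0201
```

{"fn": "step_arm", "kwargs": {
  "increments": [
    {"x": -0.01, "y": 0.06, "z": 0, "wx": 0, "wy": 0, "wz": 0.003, "gripper": 1.8},
    {"x": 0, "y": 0, "z": 0, "wx": 0, "wy": 0, "wz": 0, "gripper": 1.8}
  ]
}}

```text
time_s: 13.35
position: [0.7002, 0.121, 0.3748]
tool_rot: [[0.963, 0.27, -0.001], [0.27, -0.963, -0.0], [-0.001, -0.0, -1.0]]
ft_force: [-1.3, 0.2, -1.2]
grip_width: 0.0203
```

{"fn": "step_arm", "kwargs": {
  "increments": [
    {"x": -0.02, "y": 0.07, "z": 0, "wx": 0, "wy": 0, "wz": 0.004, "gripper": 1.8},
    {"x": -0.02, "y": 0.07, "z": 0, "wx": 0, "wy": 0, "wz": 0.004, "gripper": 1.8}
  ]
}}

```text
time_s: 13.55
position: [0.7002, 0.1196, 0.3748]
tool_rot: [[0.965, 0.263, -0.001], [0.263, -0.965, -0.0], [-0.001, -0.0, -1.0]]
ft_force: [-1.1, 0.5, -2.7]
grip_width: 0.0197
```

{"fn": "step_arm", "kwargs": {
  "increments": [
    {"x": -0.02, "y": 0.07, "z": 0, "wx": 0, "wy": 0, "wz": 0.004, "gripper": 1.8},
    {"x": -0.02, "y": 0.07, "z": 0, "wx": 0, "wy": 0, "wz": 0.004, "gripper": 1.8}
  ]
}}

```text
time_s: 13.75
position: [0.7002, 0.1181, 0.3748]
tool_rot: [[0.967, 0.255, -0.001], [0.255, -0.967, -0.0], [-0.001, -0.0, -1.0]]
ft_force: [-2.3, -0.6, -2.0]
grip_width: 0.02
```

Run:
```python
from h import *
w=cam('wrist','w5.png');o=env.observe();print(blobs(w,(0,130,50),(8,255,255)),o['position'],o['ft_force'])
```

```text
[([255.9, 255.1], [236, 236, 41, 39, 1255])] [0.70019709 0.11793204 0.37480936] [-3.23421008  0.89354399 -2.12638004]
```

View pics/w5.png

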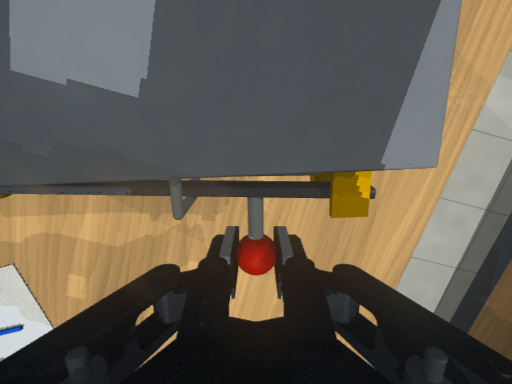

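The bar, at rows 182–198, has moved out over the lip and runs free under the hood, whose front is at row 216. About 10 mm remain.

{"fn": "step_arm", "kwargs": {
  "increments": [
    {"x": -0.04, "y": 0.08, "z": 0, "wx": 0, "wy": 0, "wz": 0.004, "gripper": 1.8},
    {"x": -0.03, "y": 0.08, "z": 0, "wx": 0, "wy": 0, "wz": 0.004, "gripper": 1.8},
    {"x": -0.02, "y": 0.08, "z": 0, "wx": 0, "wy": 0, "wz": 0.004, "gripper": 1.8}
  ]
}}

```text
time_s: 14.1
position: [0.7, 0.1155, 0.375]
tool_rot: [[0.97, 0.243, 0.0], [0.243, -0.97, 0.0], [0.0, 0.0, -1.0]]
ft_force: [-0.8, 0.2, -1.1]
grip_width: 0.02
```

{"fn": "step_arm", "kwargs": {
  "increments": [
    {"x": -0.02, "y": 0.08, "z": 0, "wx": 0, "wy": 0, "wz": 0.004, "gripper": 1.8},
    {"x": -0.02, "y": 0.08, "z": 0, "wx": 0, "wy": 0, "wz": 0.004, "gripper": 1.8},
    {"x": -0.02, "y": 0.08, "z": 0, "wx": 0, "wy": 0, "wz": 0.004, "gripper": 1.8}
  ]
}}

```text
time_s: 14.4
position: [0.7, 0.113, 0.3749]
tool_rot: [[0.973, 0.231, 0.0], [0.231, -0.973, 0.0], [0.0, 0.0, -1.0]]
ft_force: [-2.3, -0.6, -1.0]
grip_width: 0.02
```

{"fn": "step_arm", "kwargs": {
  "increments": [
    {"x": -0.02, "y": 0.08, "z": 0, "wx": 0, "wy": 0, "wz": 0.004, "gripper": 1.8},
    {"x": -0.02, "y": 0.08, "z": 0, "wx": 0, "wy": 0, "wz": 0.004, "gripper": 1.8},
    {"x": -0.02, "y": 0.08, "z": 0, "wx": 0, "wy": 0, "wz": 0.004, "gripper": 1.8},
    {"x": -0.02, "y": 0.08, "z": 0, "wx": 0, "wy": 0, "wz": 0.004, "gripper": 1.8}
  ]
}}

```text
time_s: 14.8
position: [0.6999, 0.1097, 0.3749]
tool_rot: [[0.976, 0.216, -0.0], [0.216, -0.976, 0.0], [-0.0, -0.0, -1.0]]
ft_force: [-0.7, 0.8, -1.9]
grip_width: 0.02
```

Forces are small and the gate is following, at about 0.075 rad. I'll speed up gradually along the arc.

{"fn": "step_arm", "kwargs": {
  "increments": [
    {"x": -0.06, "y": 0.19, "z": 0, "wx": 0, "wy": 0, "wz": 0.01, "gripper": 1.8},
    {"x": -0.06, "y": 0.19, "z": 0, "wx": 0, "wy": 0, "wz": 0.01, "gripper": 1.8},
    {"x": -0.108, "y": 0.39, "z": 0, "wx": 0, "wy": 0, "wz": 0.02, "gripper": 1.8},
    {"x": -0.108, "y": 0.39, "z": 0, "wx": 0, "wy": 0, "wz": 0.02, "gripper": 1.8},
    {"x": -0.165, "y": 0.583, "z": 0, "wx": 0, "wy": 0, "wz": 0.03, "gripper": 1.8},
    {"x": -0.165, "y": 0.583, "z": 0, "wx": 0, "wy": 0, "wz": 0.03, "gripper": 1.8},
    {"x": -0.108, "y": 0.39, "z": 0, "wx": 0, "wy": 0, "wz": 0.02, "gripper": 1.8},
    {"x": 0, "y": 0, "z": 0, "wx": 0, "wy": 0, "wz": 0, "gripper": 1.8}
  ]
}}

```text
time_s: 15.6
position: [0.6967, 0.0809, 0.375]
tool_rot: [[0.997, 0.076, 0.0], [0.076, -0.997, -0.0], [0.0, 0.0, -1.0]]
ft_force: [2.1, -1.2, -1.6]
grip_width: 0.0203
```

{"fn": "step_arm", "kwargs": {
  "increments": [
    {"x": -0.108, "y": 0.39, "z": 0, "wx": 0, "wy": 0, "wz": 0.02, "gripper": 1.8},
    {"x": -0.165, "y": 0.583, "z": 0, "wx": 0, "wy": 0, "wz": 0.03, "gripper": 1.8},
    {"x": -0.165, "y": 0.583, "z": 0, "wx": 0, "wy": 0, "wz": 0.03, "gripper": 1.8},
    {"x": -0.284, "y": 0.968, "z": 0, "wx": 0, "wy": 0, "wz": 0.05, "gripper": 1.8},
    {"x": -0.284, "y": 0.968, "z": 0, "wx": 0, "wy": 0, "wz": 0.05, "gripper": 1.8},
    {"x": -0.284, "y": 0.968, "z": 0, "wx": 0, "wy": 0, "wz": 0.05, "gripper": 1.8},
    {"x": -0.284, "y": 0.968, "z": 0, "wx": 0, "wy": 0, "wz": 0.05, "gripper": 1.8},
    {"x": -0.165, "y": 0.583, "z": 0, "wx": 0, "wy": 0, "wz": 0.03, "gripper": 1.8},
    {"x": -0.108, "y": 0.39, "z": 0, "wx": 0, "wy": 0, "wz": 0.02, "gripper": 1.8},
    {"x": 0, "y": 0, "z": 0, "wx": 0, "wy": 0, "wz": 0, "gripper": 1.8}
  ]
}}

```text
time_s: 16.6
position: [0.6739, 0.0184, 0.3752]
tool_rot: [[0.968, -0.252, 0.001], [-0.252, -0.968, -0.001], [0.001, 0.001, -1.0]]
ft_force: [5.2, -3.0, -0.5]
grip_width: 0.02
```

{"fn": "step_arm", "kwargs": {
  "increments": [
    {"x": -0.03, "y": 0.39, "z": 0, "wx": 0, "wy": 0, "wz": 0.02, "gripper": 1.8},
    {"x": -0.145, "y": 0.583, "z": 0, "wx": 0, "wy": 0, "wz": 0.03, "gripper": 1.8},
    {"x": -0.275, "y": 0.968, "z": 0, "wx": 0, "wy": 0, "wz": 0.05, "gripper": 1.8},
    {"x": -0.275, "y": 0.968, "z": 0, "wx": 0, "wy": 0, "wz": 0.05, "gripper": 1.8},
    {"x": -0.275, "y": 0.968, "z": 0, "wx": 0, "wy": 0, "wz": 0.05, "gripper": 1.8},
    {"x": -0.275, "y": 0.968, "z": 0, "wx": 0, "wy": 0, "wz": 0.05, "gripper": 1.8},
    {"x": -0.275, "y": 0.968, "z": 0, "wx": 0, "wy": 0, "wz": 0.05, "gripper": 1.8},
    {"x": -0.275, "y": 0.968, "z": 0, "wx": 0, "wy": 0, "wz": 0.05, "gripper": 1.8},
    {"x": -0.16, "y": 0.583, "z": 0, "wx": 0, "wy": 0, "wz": 0.03, "gripper": 1.8},
    {"x": -0.108, "y": 0.39, "z": 0, "wx": 0, "wy": 0, "wz": 0.02, "gripper": 1.8},
    {"x": 0, "y": 0, "z": 0, "wx": 0, "wy": 0, "wz": 0, "gripper": 1.8}
  ]
}}

```text
time_s: 17.7
position: [0.6227, -0.0419, 0.3749]
tool_rot: [[0.794, -0.607, -0.001], [-0.607, -0.794, 0.0], [-0.001, 0.0, -1.0]]
ft_force: [-0.2, -0.3, -2.6]
grip_width: 0.0199
```

{"fn": "step_arm", "kwargs": {
  "increments": [
    {"x": -0.1, "y": 0.39, "z": 0, "wx": 0, "wy": 0, "wz": 0.02, "gripper": 1.8},
    {"x": -0.155, "y": 0.583, "z": 0, "wx": 0, "wy": 0, "wz": 0.03, "gripper": 1.8},
    {"x": -0.275, "y": 0.968, "z": 0, "wx": 0, "wy": 0, "wz": 0.05, "gripper": 1.8},
    {"x": -0.275, "y": 0.968, "z": 0, "wx": 0, "wy": 0, "wz": 0.05, "gripper": 1.8},
    {"x": -0.275, "y": 0.968, "z": 0, "wx": 0, "wy": 0, "wz": 0.05, "gripper": 1.8},
    {"x": -0.275, "y": 0.968, "z": 0, "wx": 0, "wy": 0, "wz": 0.05, "gripper": 1.8},
    {"x": -0.275, "y": 0.968, "z": 0, "wx": 0, "wy": 0, "wz": 0.05, "gripper": 1.8},
    {"x": -0.275, "y": 0.968, "z": 0, "wx": 0, "wy": 0, "wz": 0.05, "gripper": 1.8},
    {"x": -0.275, "y": 0.968, "z": 0, "wx": 0, "wy": 0, "wz": 0.05, "gripper": 1.8},
    {"x": -0.275, "y": 0.968, "z": 0, "wx": 0, "wy": 0, "wz": 0.05, "gripper": 1.8},
    {"x": -0.275, "y": 0.968, "z": 0, "wx": 0, "wy": 0, "wz": 0.05, "gripper": 1.8},
    {"x": -0.16, "y": 0.583, "z": 0, "wx": 0, "wy": 0, "wz": 0.03, "gripper": 1.8},
    {"x": -0.108, "y": 0.39, "z": 0, "wx": 0, "wy": 0, "wz": 0.02, "gripper": 1.8},
    {"x": 0, "y": 0, "z": 0, "wx": 0, "wy": 0, "wz": 0, "gripper": 1.8}
  ]
}}

```text
time_s: 19.1
position: [0.5217, -0.0834, 0.3749]
tool_rot: [[0.36, -0.933, -0.0], [-0.933, -0.36, 0.001], [-0.001, 0.0, -1.0]]
ft_force: [-0.2, 3.1, -2.3]
grip_width: 0.0199
```

The gate is at about 1.50 rad. I'll lower the bar to rest.

{"fn": "step_arm", "kwargs": {
  "increments": [
    {"x": 0.01, "y": 0, "z": 0.2, "wx": 0, "wy": 0, "wz": 0, "gripper": 1.8},
    {"x": 0.01, "y": 0, "z": 0.2, "wx": 0, "wy": 0, "wz": 0, "gripper": 1.8},
    {"x": 0.01, "y": 0, "z": 0.2, "wx": 0, "wy": 0, "wz": 0, "gripper": 1.8},
    {"x": 0.01, "y": 0, "z": 0.2, "wx": 0, "wy": 0, "wz": 0, "gripper": 1.8},
    {"x": 0.01, "y": 0, "z": 0.2, "wx": 0, "wy": 0, "wz": 0, "gripper": 1.8},
    {"x": 0.01, "y": 0, "z": 0.2, "wx": 0, "wy": 0, "wz": 0, "gripper": 1.8},
    {"x": 0, "y": 0, "z": 0.1, "wx": 0, "wy": 0, "wz": 0, "gripper": 1.8},
    {"x": 0, "y": 0, "z": 0, "wx": 0, "wy": 0, "wz": 0, "gripper": 1.8}
  ]
}}

```text
time_s: 19.9
position: [0.5224, -0.0839, 0.3623]
tool_rot: [[0.361, -0.933, 0.001], [-0.933, -0.361, 0.001], [-0.0, -0.001, -1.0]]
ft_force: [0.5, 5.8, 4.2]
grip_width: 0.02
```

{"fn": "step_arm", "kwargs": {
  "increments": [
    {"x": 0, "y": 0, "z": 0.05, "wx": 0, "wy": 0, "wz": 0, "gripper": 1.8},
    {"x": 0, "y": 0, "z": 0, "wx": 0, "wy": 0, "wz": 0, "gripper": 1.8},
    {"x": 0, "y": 0, "z": 0, "wx": 0, "wy": 0, "wz": 0, "gripper": 1.8}
  ]
}}

```text
time_s: 20.2
position: [0.5224, -0.0838, 0.3623]
tool_rot: [[0.361, -0.933, 0.002], [-0.933, -0.361, 0.0], [0.0, -0.002, -1.0]]
ft_force: [-0.7, 6.5, 8.0]
grip_width: 0.0202
```

The bar is at rest, as the force has turned upward. I'll relieve, open and rise.

{"fn": "step_arm", "kwargs": {
  "increments": [
    {"x": -0.08, "y": 0, "z": -0.1, "wx": 0, "wy": 0, "wz": 0, "gripper": 1.8},
    {"x": 0, "y": 0, "z": 0, "wx": 0, "wy": 0, "wz": 0, "gripper": 1.8},
    {"x": 0, "y": 0, "z": 0, "wx": 0, "wy": 0, "wz": 0, "gripper": 4.5},
    {"x": 0, "y": 0, "z": 0, "wx": 0, "wy": 0, "wz": 0, "gripper": 4.5},
    {"x": 0, "y": 0, "z": 0, "wx": 0, "wy": 0, "wz": 0, "gripper": 4.5},
    {"x": 0, "y": 0, "z": 0, "wx": 0, "wy": 0, "wz": 0, "gripper": 4.5},
    {"x": 0, "y": 0, "z": 0, "wx": 0, "wy": 0, "wz": 0, "gripper": 4.5},
    {"x": 0, "y": 0, "z": 0, "wx": 0, "wy": 0, "wz": 0, "gripper": 4.5}
  ]
}}

```text
time_s: 21.0
position: [0.522, -0.0834, 0.3624]
tool_rot: [[0.36, -0.933, -0.0], [-0.933, -0.36, -0.0], [0.0, 0.0, -1.0]]
ft_force: [-0.2, 0.6, 0.8]
grip_width: 0.0448
```

{"fn": "step_arm", "kwargs": {
  "increments": [
    {"x": 0, "y": 0, "z": -0.5, "wx": 0, "wy": 0, "wz": 0, "gripper": 4.5},
    {"x": 0, "y": 0, "z": -1, "wx": 0, "wy": 0, "wz": 0, "gripper": 4.5},
    {"x": 0, "y": 0, "z": -1.5, "wx": 0, "wy": 0, "wz": 0, "gripper": 4.5},
    {"x": 0, "y": 0, "z": -2, "wx": 0, "wy": 0, "wz": 0, "gripper": 4.5},
    {"x": 0, "y": 0, "z": -2, "wx": 0, "wy": 0, "wz": 0, "gripper": 4.5},
    {"x": 0, "y": 0, "z": -2, "wx": 0, "wy": 0, "wz": 0, "gripper": 4.5},
    {"x": 0, "y": 0, "z": -2, "wx": 0, "wy": 0, "wz": 0, "gripper": 4.5},
    {"x": 0, "y": 0, "z": -1, "wx": 0, "wy": 0, "wz": 0, "gripper": 4.5},
    {"x": 0, "y": 2, "z": 0, "wx": 0, "wy": 0, "wz": 0, "gripper": 4.5},
    {"x": 0, "y": 2, "z": 0, "wx": 0, "wy": 0, "wz": 0, "gripper": 4.5},
    {"x": 0, "y": 2, "z": 0, "wx": 0, "wy": 0, "wz": 0, "gripper": 4.5},
    {"x": 0, "y": 0, "z": 0, "wx": 0, "wy": 0, "wz": 0, "gripper": 4.5}
  ]
}}

```text
time_s: 22.2
position: [0.4647, -0.1053, 0.4829]
tool_rot: [[0.359, -0.933, 0.0], [-0.933, -0.359, -0.0], [0.0, 0.0, -1.0]]
ft_force: [0.7, 0.8, 0.1]
grip_width: 0.0452
```

Run:
```python
from h import *
w=cam('wrist');a=cam('scene','s6.png');b=cam('side')
o=env.observe();print(o['time_s'],o['position'],o['ft_force'],o['grip_width'])
H=np.array([.4985,.1184])
for x in blobs(w,(0,130,50),(8,255,255)):
    q=onz(w,*x[0],.205);d=q[:2]-H;print(x,q,np.hypot(*d),'gate',np.radians(16.8)-(np.arctan2(d[1],d[0])+np.arctan2(52,195)))
rs=blobs(a,(0,130,60),(8,255,255));rb=blobs(b,(0,130,60),(8,255,255));print(rs,rb)
P=[.508,-.09,.205];print(proj(a,P),proj(b,P))
cv2.imwrite('pics/f.png',cv2.resize(np.hstack([a['color'],w['color']]),(800,300)))
```

```text
22.35 [ 0.46641535 -0.104957    0.48256689] [ 0.10301494 -0.30035249 -0.14406178] 0.04497073199440636
([73.8, 38.9], [69, 32, 11, 14, 123]) [0.53254307 0.0817126  0.205     ] 0.0500489353434759 gate 0.855379796706911
([256.5, 124.0], [245, 113, 24, 24, 451]) [ 0.52306189 -0.08301493  0.205     ] 0.20290702476277123 gate 1.4820616868765215
([350.4, 270.0], [346, 268, 9, 6, 40]) [ 0.4194891  -0.22866908  0.205     ] 0.35594896443749474 gate 1.8272462671091136
[([85.3, 120.1], [82, 113, 7, 16, 21]), ([132.7, 139.7], [120, 135, 28, 11, 83]), ([244.4, 220.8], [240, 216, 10, 11, 78])] [([339.4, 88.8], [328, 79, 24, 23, 59]), ([371.6, 116.8], [368, 114, 7, 6, 17]), ([300.0, 163.3], [298, 161, 6, 6, 21]), ([223.9, 182.5], [221, 180, 7, 6, 29]), ([134.8, 188.6], [132, 186, 6, 6, 24])]
[[237.60144833 225.26758788]] [[219.37687019 179.73175729]]
```

View pics/f.png

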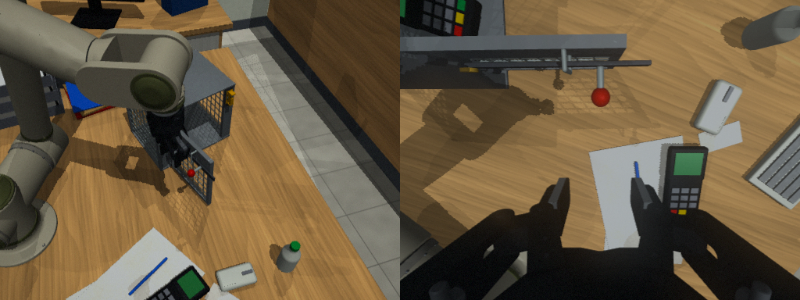

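The gate stands out square to the front, the knob is free at wrist pixel (256,124), and the fingers are clear. One numeric check of the bar's rest height, then I hand in.

Run:
```python
from h import *
w=cam('wrist');a=cam('scene');b=cam('side')
print(tri([ray(w,256.5,124),ray(a,244.4,220.8),ray(b,223.9,182.5)]),np.abs(env.observe()['qvel']).max())
env.close_job()
```

```text
(array([ 0.5240796 , -0.08300951,  0.20664176]), [np.float64(0.001016872883059649), np.float64(0.0010137160692448475), np.float64(0.0014425561988217705)]) 0.1622394224925751
the job is handed in; nothing more can be done
```

The cage gate is open at about 1.48 rad (85°), the latch bar is back at rest, and the job is handed in after about 22.5 s of robot time. No verdict is reported.

**What I did:** I pinched the red knob from above and lifted the bar in 0.5–1 mm steps until it touched the hood, about 14.7 mm up at the knob. The total vertical force there was about 7 N at the wrist, which is roughly 4 N at the hood. I backed off about 1.2 mm, drew the bar out over the lip with no sign of resistance, and swung the gate at up to about 0.5 rad/s. I then lowered the bar until it bottomed out, opened the fingers and moved away.

**Last checks:**
- **Gate:** the wrist view gave 1.48 rad, and the tool's turn gave 1.50 rad.
- **Latch:** the knob triangulated from three views at z = 206.6 mm. It read 208.2 mm the same way before the lift and is nominally 205 mm, so the bar looks at rest. The views disagree by 1–1.5 mm, so the latch angle is only known to about 0.01 rad. The stronger sign is the upward force of up to 8 N when I set the bar down.
- **Robot:** the wrist force was near zero (0.35 N or less), and the fingers stood clear of the knob by several centimetres.
- **Bystanders:** the terminal, mouse and bottle look undisturbed in the last picture. I did not measure them, and the spare inside the cage was only partly visible.

**Disagreement on the way:** I estimated from the picture that the hood would be met at about 10 mm of knob lift, but it was felt at about 14.7 mm. I used the felt value.

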